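# Clip a bracket blank to the marking-out stand

## Robot

A 6-joint arm with a two-finger parallel gripper is mounted at the origin on the work surface. World frame = base frame: x ahead of the robot, y to its left, z up, the work surface at z = 0. Lengths are in mm, angles in rad, forces in N, time in s.
With the tool pointing down it reaches from about 350 to 975 mm from the base axis. Payload 7.1 kg.
Tool frame: the origin (TCP) lies between the finger pads; the fingertips stand 19 mm ahead of it and the grasp point (between the pads) is the TCP; z points along the fingers, y is the line along which they close (so a half turn about z gives the same grasp; the last joint's range is limited). The gripper opens to 88 mm and grips with 3 to 60 N. Pads are 20 mm wide; open, the fingers measure 115 mm over their backs; the gripper's body (75 mm by 178 mm) begins 61 mm behind the grasp point.
Start: joints at [-0.019, 0.423, 1.63, -0, 1.089, -0.019], TCP at [624.984, 0.026, 241.675] pointing down, gripper open.
Joint ranges: [-3, 3], [-0.9, 2.11], [0.09, 2.58], [-1.31, 4.45], [0.11, 2.69], [-2.54, 2.54]. Speed limits (rad/s): [2.39, 2.39, 3.01, 3.14, 3.14, 3.14].

## Interface

Orientations are given as a rotation vector (axis times angle).
In Python, from workcell import ctrl gives the robot as it stands.
- The arm moves only by the tool arm_command, never from a script. Its argument "series" is a list of rows, each an object with "linear": the shift along the tool's x, y, z in m, a list of three; "turn": the turn about the tool's z in rad. A call has 1 to 10 rows; each row shifts and turns the commanded pose from where the row before left it, along the tool's axes as they then stand; what a row does not reach is not made up. A row lasts 1/10 s, in which the tool goes at most 50 mm and 8.59 degrees, less where a joint would pass 70% of its speed; a pose out of reach is approached as far as the arm can. A call with a gripper value outside its range is refused whole. "jaw" is the opening, from -1 (shut) to 1 (fully open), set as the call begins (left out, the last holds). The fingers move at their own pace and stop on an object; the grip force is fixed at half the most. Time passes only in rows, so rows that do not move let the fingers close. It gives the time, the measured TCP pose, the force, the opening and the grip force at its end, in the units of the state.
- ctrl.get_obs(): the state, without advancing time (a new reading comes with each control period).
- ctrl.get_image(name): name is "scene" or "side" or "wrist"; returns a dict with "frame" (400x640x3 uint8, blue, green, red), "fx", "fy", "cx", "cy" (pixels), "k1" (the pictures are not rectified: a ray, as slopes to the right and down, at radius r is drawn at 1 + k1 r^2 times it, then the intrinsics apply), "rvec" (rotation vector, rad) and "tvec" (3), from world to camera coordinates, as OpenCV has them. Camera axes: x right, y down, z forward; pixel columns grow to the right and rows downward; lengths in mm; the calibration is good to about 2 mm. A picture is of the moment at which its call begins. There is no depth.
- ctrl.close_job(): hands the job in; it is judged then, once.
The state is a dict: "t": time; "qpos": joint angles; "qvel": joint speeds; "joint_torque": joint torques, N m; "ee_pos": TCP position; "orientation": TCP orientation; "ft_force": force on the tool from outside, world axes, zero at the start; "moment": the same for the moment, N m; "width": finger opening in mm; "grasp_force": force on a finger pad.
Only numpy, scipy, OpenCV 4.12 (cv2) and the standard library are available. Lean on these libraries where they do the work, as an engineer would, in place of code of your own. Each camera call takes 0.05 s, during which the arm holds its last target. There are 200 camera calls.

## Task

Slide the loose steel bracket blank along the ledge of the sloping marking-out stand until it is up against the end stop. Then take the spring clamp off its rail and clip it squarely over the stand's top edge near the middle of the blank, one jaw on the blank and one on the back of the stand's board, and let go so that it holds the blank by itself. Leave the hammer, brush, tin and offcut alone.

Things in the scene. Friction and masses are not known exactly. Their poses are not given: they have to be found in the camera images.
- board: Sloping steel board of the fixed marking-out stand, 6 mm thick, 230 mm wide, leaning 28 degrees from vertical, top towards the robot. Origin: middle of the inner corner of face and ledge, 45 mm above the bench. x: out of the face (away from the robot, up); y: along the ledge; z: up the slope. Face x = 0, back x = -6, top edge z = 70 mm. Ledge: 20 mm deep, below z = 0.
- stop_face (a point): Point on the end stop's inner face, on the ledge at the board's corner: y = -100 mm in the board's frame (axes as the board's). The stop is a block 40 mm high and 16 mm deep at the ledge's -y end; the blank comes up to it from +y.
- blank_mid (a point): Centre of the loose bracket blank, a dark steel plate 100 mm long (y), 65 mm high (z), 8 mm thick (x), about 0.35 kg, axes parallel to the board's. It stands on the ledge leaning on the board: centre at x = 4, z = 32.5 mm in the board's frame, y = -50 mm when against the stop. Its top edge is 5 mm below the board's. Slides with a few newtons.
- clamp_mid (a point): Pivot, half-way along the loose spring clamp (clothes-peg kind, 120 g). z: along it towards the handles; y: hinge axis; x: line along which handles and jaws open and close; both ways round alike. Rubber jaw pads, 26 mm wide along y, reach from 38 to 50 mm below the pivot. Jaws are 8 mm apart on the rail, 28 mm apart when the handles are pinched home.
- clamp_grip (a point): Where to pinch the clamp, across x: on its mid-line between the handles, 38 mm beyond the pivot (axes as clamp_mid). The two straight black handles, 24 mm wide along y, reach from 8 to 52 mm beyond the pivot. On the rail they splay to 59 mm over their ends; pinched home (about 15 N) they are parallel, 34 mm over their outer faces. Let go, the jaws bite with 7 to 10 N.
- jaw_a (a joint): Angle of one half of the spring clamp about its pivot (the other half mirrors it): 0 when closed on the 8 mm rail, about 0.07 when closed on board and blank together (14 mm), 0.25 when the handles are pinched fully home, -0.1 when closed on nothing.
- rail: Fixed storage rail: an upright steel flat 8 mm thick (x), 160 mm long (y), top edge 85 mm above the bench, on a wooden foot 90 x 180 x 20 mm. Origin under the foot's centre on the bench. The clamp sits upright on it, pivot 28 mm above the top edge.
- hammer: Bystander: hammer lying on the bench, 260 mm long. Origin near the middle of its length, on the bench.
- brush: Bystander: brush lying on the bench, 200 mm long. Origin near the middle of its length, on the bench.
- tin: Bystander: dark metal tin, 64 mm across, 90 mm high. Origin under its centre.
- offcut: Bystander: steel offcut 50 x 30 x 25 mm. Origin under its centre.
Things that resemble listed ones, but are neither listed nor needed, are in the scene too. Of the things like the part that bears clamp_mid, leave any that is pink or purple; of the rest the smaller one is meant.

How it is judged (in metres and radians):
On the way, in this order (a step that is already met when the one before it is completed fails the run):
1. the blank is up against the end stop, standing on the ledge, before the clamp is taken (y of blank_mid in the frame of board below -0.047 m and z of blank_mid in the frame of board below 0.036 m and distance of clamp_mid from where it was at the start of the episode below 0.03 m), for 0.2 s.
2. the clamp is taken off its rail (distance of clamp_mid from where it was at the start of the episode above 0.08 m), for 0.1 s.
At the end, for the whole second after the job is handed in: The blank stands on the ledge within 4 mm of the end stop and flat on the board (5 degrees); the clamp sits on the top edge within 30 mm of the blank's middle, in line with the slope within 15 degrees, one jaw pressing on the blank and one on the board (over 3 N each), at rest and released (y of blank_mid in the frame of board below -0.046 m and z of blank_mid in the frame of board below 0.036 m and angle between the z axis of blank_mid and the z axis of board, either way round below 0.08 rad and contact force between clamp and blank above 3 N and contact force between clamp and board above 3 N and angle between the z axis of clamp_mid and the z axis of board, either way round below 0.26 rad and y of clamp_mid in the frame of blank_mid between -0.03 and 0.03 m and z of clamp_mid in the frame of board above 0.08 m and linear speed of clamp below 0.01 m/s); the robot touches nothing.
It fails at once if a bystander is shifted by more than 20 mm (distance of any of hammer, brush, tin, offcut from where it was at the start of the episode above 0.02 m).
It also fails if it takes over 56 s, if anything falls off the work surface, if the arm or the gripper's body presses on something with over 40 N, if the wrist force passes 120 N, or if a joint passes its speed limit or range.

## Working session

There is one attempt and no reset: what is moved stays moved. The work goes in short steps, Python scripts to look and compute and a tool call to move; the robot and the scene stay as the last step left them, time stands still between calls to the robot, and variables do not carry over. Pictures are saved under pics/ and viewed, at most 10 in all, crops included, and the job is handed in when it is done.

Besides the shell and the picture viewer there is one more tool, called by a JSON object that holds its "method" and its "body". arm_command: Moves the arm, as the interface text tells. Its arguments: {"type":"object","properties":{"series":{"type":"array"},"jaw":{"type":"number"}},"required":["series"]}

```bash
mkdir -p pics; ls
cat > h.py <<'E'
import numpy as np, cv2
from workcell import ctrl
def cam(d):
    R=cv2.Rodrigues(np.array(d["rvec"],float))[0]; t=np.array(d["tvec"],float).ravel()
    return R,t
def ray(d,u,v):
    x=(u-d["cx"])/d["fx"]; y=(v-d["cy"])/d["fy"]
    K=np.eye(3); p=cv2.undistortPoints(np.array([[[x,y]]],float),K,np.array([d["k1"],0,0,0,0.]))[0,0]
    R,t=cam(d); o=-R.T@t; r=R.T@np.array([p[0],p[1],1]); return o,r/np.linalg.norm(r)
def onz(d,u,v,z):
    o,r=ray(d,u,v); return o+r*(z-o[2])/r[2]
def tri(*obs):
    A=np.zeros((3,3));b=np.zeros(3)
    L=[ray(*o) for o in obs]
    for o,r in L:
        P=np.eye(3)-np.outer(r,r);A+=P;b+=P@o
    X=np.linalg.solve(A,b); return X,[round(float(np.linalg.norm((np.eye(3)-np.outer(r,r))@(X-o))),1) for o,r in L]
def proj(d,P):
    R,t=cam(d); K=np.array([[d["fx"],0,d["cx"]],[0,d["fy"],d["cy"]],[0,0,1.]])
    return cv2.projectPoints(np.array(P,float).reshape(-1,1,3),np.array(d["rvec"],float),t,K,np.array([d["k1"],0,0,0,0.]))[0].reshape(-1,2)
def load(n):
    return np.load(f"{n}.npy",allow_pickle=True).item()
def grab(name,n):
    d=ctrl.get_image(name); np.save(n+".npy",d,allow_pickle=True); cv2.imwrite(f"pics/{n}.png",d["frame"]); return d
E
python3 - <<'E'
from h import *
for n in ["scene","side","wrist"]:
    d=grab(n,n+"0"); R,t=cam(d); print(n,(-R.T@t).round(),R[2].round(2),d["fx"],d["k1"])
print(ctrl.get_obs())
a=load("scene0")["frame"];b=load("side0")["frame"]
E
```

```text
pics
scene [1245.  416.  908.] [-0.61 -0.34 -0.72] 434.9029037612023 -0.05787428299548558
side [  84. -464.  672.] [ 0.53  0.57 -0.63] 429.95922133063794 -0.03463416034680537
wrist [624.  79. 385.] [-0.   -0.29 -0.96] 332.79745941708074 -0.03139059918894016
{'t': 0.15, 'qpos': array([-1.89848693e-02,  4.23664614e-01,  1.63045689e+00, -3.58512855e-05,
        1.08856757e+00, -1.90111037e-02]), 'qvel': array([-0.000345  , -0.00309959, -0.0016679 , -0.00091546, -0.00022471,
       -0.00025031]), 'joint_torque': array([ 9.52650989e-04, -5.44981134e+01, -2.73919362e+01,  6.45430083e-02,
        2.04369903e-02, -3.19723256e-05]), 'ee_pos': array([6.24627715e+02, 3.30110746e-02, 2.41103295e+02]), 'orientation': array([-2.22085073e+00, -2.22094596e+00,  1.23010135e-03]), 'ft_force': array([-0.41437592, -0.70759368, -0.2353473 ]), 'moment': array([-0.05330393,  0.08087823,  0.01006045]), 'grasp_force': 0.0, 'width': 87.96280105265834}
```

View pics/scene0.png

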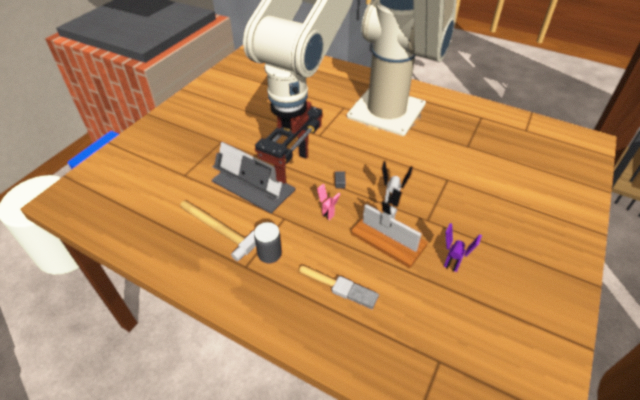

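View pics/side0.png

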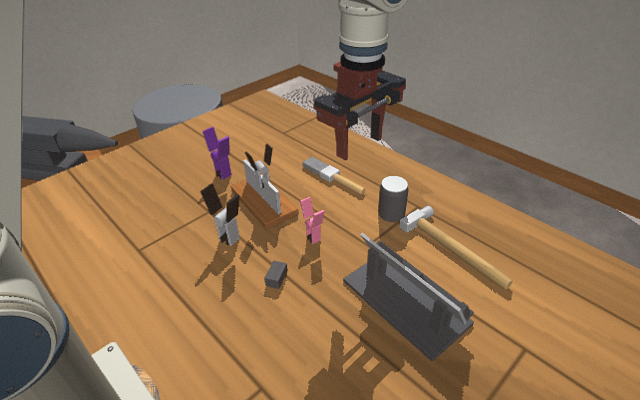

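The scene view shows the stand at (255,175), the rail with its foot at (390,235), pink at (328,200), purple at (458,248), and two black/white clamps overlapping near (393,188). The side view shows black/white clamps on the rail at (260,170) and a bigger-looking one on the bench at (222,215), pink at (312,220) and purple at (217,153). The candidates that aren't pink or purple are those two black/white ones. The smaller, on the rail, fits the description. I'll confirm this in an enlarged crop.

Run:
```python
from h import *
a=load("scene0")["frame"];b=load("side0")["frame"]
z=lambda f,u,v,w=100,h=75:cv2.resize(f[v:v+h,u:u+w],(400,300),interpolation=cv2.INTER_CUBIC)
z2=lambda f,u,v:cv2.resize(f[v:v+105,u:u+140],(400,300),interpolation=cv2.INTER_CUBIC)
m=np.vstack([np.hstack([z(a,205,140),z2(a,330,155)]),np.hstack([z2(b,335,225),z2(b,185,130)])])
cv2.imwrite("pics/zoom.png",m)
```

```text
(no output)
```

View pics/zoom.png

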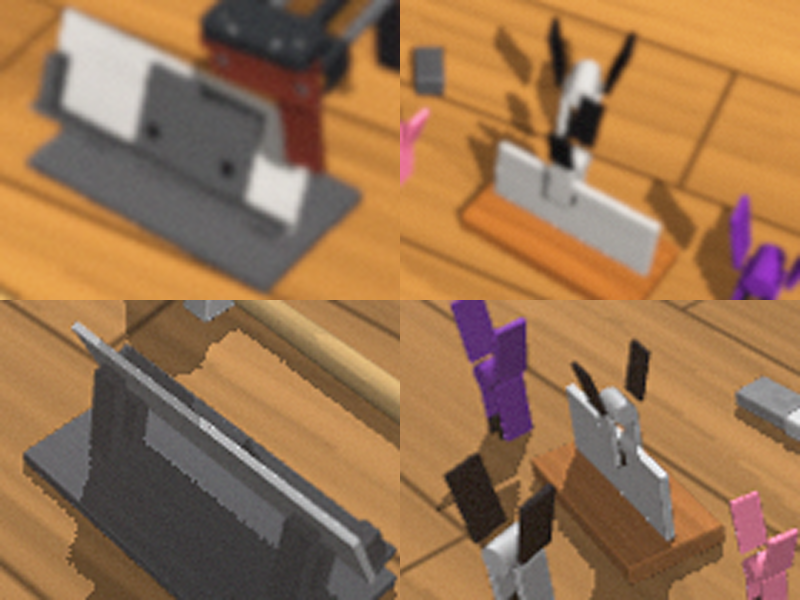

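View pics/wrist0.png

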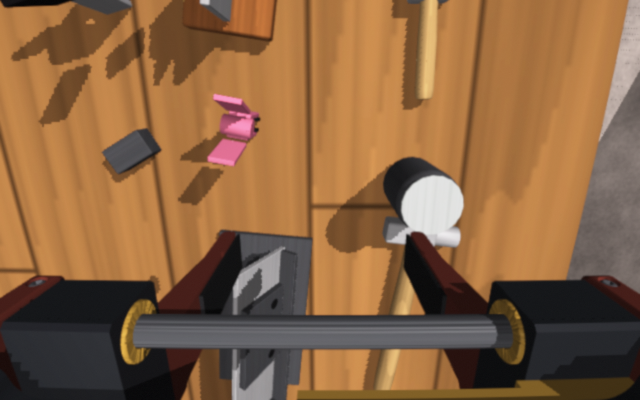

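The zoom confirms that the black/grey clamp on the rail is the target: its rail and orange foot match the description, and the loose one on the bench is clearly larger. The stand's end stop is at its left end in the scene view (-y), with the blank to the right of it and a gap to close. I'll take rough triangulations.

Run:
```python
from h import *
s=load("scene0");b=load("side0");w=load("wrist0")
S=lambda u,v:(s,205+u/4,140+v/4); S2=lambda u,v:(s,330+(u-400)/2.857,155+v/2.857)
B=lambda u,v:(b,335+u/2.857,225+(v-300)/2.857);B2=lambda u,v:(b,185+(u-400)/2.857,130+(v-300)/2.857)
for n,p,q in [("board -y top",S(65,10),B(368,572)),("board +y top",S(283,107),B(80,328)),
 ("rail -y top",S2(498,143),B2(672,470)),("rail +y top",S2(660,225),B2(572,387)),
 ("clamp hub",S2(583,75),B2(622,400)),("handle tipL",S2(555,25),B2(580,365)),("handle tipR",S2(632,36),B2(637,343))]:
    X,e=tri(p,q);print(n,X.round(1),e)
for n,p,z in [("hammer head",(s,245,245),10),("tin",(s,267,230),90),("offcut",(s,340,180),25),("pink",(s,328,200),60),("purple",(s,455,250),60),("big clamp",(b,222,215),60)]: print(n,onz(p[0],p[1],p[2],z).round())
```

```text
board -y top [ 512.9 -322.6   95.3] [2.1, 2.1]
board +y top [ 537.3 -101.9  115.2] [7.6, 7.6]
rail -y top [534.  151.   88.4] [1.9, 1.9]
rail +y top [552.  309.   84.2] [3.3, 3.3]
clamp hub [504.8 193.1 157.3] [20.8, 20.8]
handle tipL [481.8 173.4 199.3] [0.3, 0.3]
handle tipR [515.1 212.  206.5] [42.9, 42.9]
hammer head [739. -85.  10.]
tin [721. -20.  90.]
offcut [421.  28.  25.]
pink [537.  50.  60.]
purple [537. 398.  60.]
big clamp [410. 201.  60.]
```

{"method": "arm_command", "body": {"series": [{"linear": [0.03, -0.015, -0.015], "turn": 0}, {"linear": [0.03, -0.015, -0.015], "turn": 0}, {"linear": [0.03, -0.015, -0.015], "turn": 0}, {"linear": [0.03, -0.015, -0.015], "turn": 0}, {"linear": [0.03, 0, -0.015], "turn": 0}, {"linear": [0, 0, 0], "turn": 0}, {"linear": [0, 0, 0], "turn": 0}]}}

```text
t: 0.85
ee_pos: [564.8, 150.3, 316.5]
orientation: [2.219, 2.223, -0.0]
ft_force: [-0.2, -0.5, -0.5]
width: 87.8
grasp_force: 0.0
```

Run:
```python
from h import *
grab("wrist","w1")
```

{"method": "arm_command", "body": {"series": [{"linear": [-0.04, 0.02, 0], "turn": 0}, {"linear": [-0.04, 0.03, 0], "turn": 0}, {"linear": [0, 0.03, 0], "turn": 0}, {"linear": [0, 0, 0], "turn": 0}, {"linear": [0, 0, 0], "turn": 0}]}}

```text
t: 1.4
ee_pos: [644.5, 68.5, 315.0]
orientation: [-2.222, -2.218, 0.004]
ft_force: [-0.3, 0.6, -0.0]
width: 87.7
grasp_force: 0.0
```

Run:
```python
from h import *
grab("wrist","w2")
```

{"method": "arm_command", "body": {"series": [{"linear": [-0.04, -0.01, 0], "turn": 0}, {"linear": [-0.04, -0.01, 0], "turn": 0}, {"linear": [-0.04, -0.01, 0], "turn": 0}, {"linear": [-0.04, -0.01, 0], "turn": 0}, {"linear": [-0.04, -0.01, 0], "turn": 0}, {"linear": [-0.04, -0.01, 0], "turn": 0}, {"linear": [-0.04, 0, 0], "turn": 0}, {"linear": [-0.04, 0, 0], "turn": 0}, {"linear": [0, 0, 0], "turn": 0}, {"linear": [0, 0, 0], "turn": 0}]}}

```text
t: 2.45
ee_pos: [584.0, -249.9, 316.3]
orientation: [-2.222, -2.219, 0.0]
ft_force: [0.4, 0.1, -1.0]
width: 88.0
grasp_force: 0.0
```

Run:
```python
from h import *
grab("wrist","w3"); print(ctrl.get_obs()["ee_pos"])
```

```text
[ 584.24898695 -249.05574961  316.42093084]
```

{"method": "arm_command", "body": {"series": [{"linear": [0.02, 0.035, 0], "turn": 0}, {"linear": [0.02, 0.035, 0], "turn": 0}, {"linear": [0, 0.03, 0], "turn": 0}, {"linear": [0, 0, 0], "turn": 0}, {"linear": [0, 0, 0], "turn": 0}]}}

```text
t: 3.0
ee_pos: [684.8, -208.0, 316.0]
orientation: [-2.218, -2.223, 0.001]
ft_force: [-1.8, -0.1, 0.1]
width: 87.9
grasp_force: 0.0
```

Run:
```python
from h import *
grab("wrist","w4"); print(ctrl.get_obs()["ee_pos"],ctrl.get_obs()["t"])
m=np.vstack([np.hstack([load("w1")["frame"],load("w2")["frame"]]),np.hstack([load("w3")["frame"],load("w4")["frame"]])])
cv2.imwrite("pics/m1.png",cv2.resize(m,(800,500),interpolation=cv2.INTER_AREA))
```

```text
[ 684.26960342 -208.5551032   316.27984863] 3.05
```

View pics/m1.png

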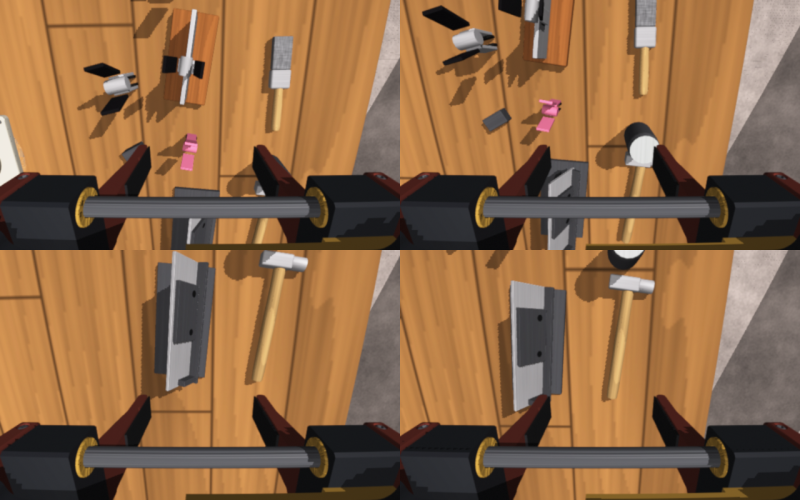

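The wrist views show the clamp on the rail at about (293,107) in w1, with its handles splayed across the rail, and the stand fully visible in w3 and w4. I'll zoom in to read the corners.

Run:
```python
from h import *
m=np.zeros((600,800,3),np.uint8)
r=lambda n,u,v,w,h,k:cv2.resize(load(n)["frame"][v:v+h,u:u+w],(w*k,h*k),interpolation=cv2.INTER_CUBIC)
m[:460,:260]=r("w3",235,0,130,230,2); m[:480,260:520]=r("w4",160,35,130,240,2)
m[:300,520:799]=r("w1",250,65,93,100,3); m[300:,520:799]=r("side0",215,130,93,100,3)
cv2.imwrite("pics/z2.png",m)
```

```text
(no output)
```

View pics/z2.png

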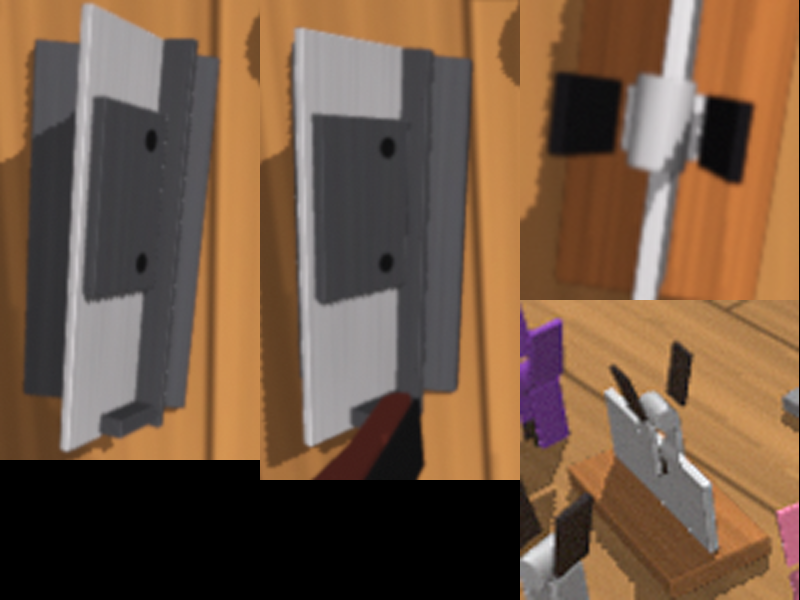

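```bash
cat > m.py <<'E'
from h import *
w1=load("w1");w3=load("w3");w4=load("w4");b=load("side0")
A=lambda u,v:(w3,235+u/2,v/2); B=lambda u,v:(w4,160+(u-260)/2,35+v/2)
P={}
for n,p,q in [("back top +y",A(83,4),B(295,30)),("back top -y",A(61,450),B(305,445)),
 ("corner +y",A(163,40),B(402,48)),("ledge +y",A(197,41),B(433,50)),
 ("blank top+y",A(95,97),B(313,114)),("blank top-y",A(86,300),B(318,303)),
 ("hole1",A(151,140),B(387,147)),("hole2",A(141,262),B(386,263)),("blank bot-y",A(147,293),B(400,285))]:
    X,e=tri(p,q);P[n]=X;print(n,X.round(1),e)
y=P["back top +y"]-P["back top -y"];print(np.linalg.norm(y),y/np.linalg.norm(y))
C=lambda u,v:(w1,250+(u-520)/3,65+v/3);D=lambda u,v:(b,215+(u-520)/3,130+(v-300)/3)
for z in (160,165):
    c=[onz(*C(*p),z) for p in [(556,75),(549,153),(753,103),(740,183)]]
    print(z,[x.round(1)[:2] for x in c],np.mean(c,0).round(1),np.linalg.norm((c[0]+c[1]-c[2]-c[3])/2))
for n,p,q in [("Rtop far",C(753,103),D(672,342)),("Rtop near",C(740,183),D(691,350)),("Ltop far",C(556,75),D(612,366))]:
    X,e=tri(p,q);print(n,X.round(1),e)
# rail top centre line
for n,p in [("rail far",C(683,0)),("rail near",C(647,299))]: print(n,onz(*p,85).round(1))
print("hub",onz(*C(660,122),113).round(1))
E
python3 m.py
```

```text
back top +y [539.  -85.  106.4] [0.3, 0.3]
back top -y [ 517.1 -312.9  106.3] [0.1, 0.1]
corner +y [575.7 -88.1  43.8] [0.2, 0.2]
ledge +y [594.9 -89.7  48.8] [0.1, 0.1]
blank top+y [ 542.8 -125.6  103.5] [0.3, 0.3]
blank top-y [ 534.4 -226.7  104.1] [0.5, 0.5]
hole1 [ 569.1 -143.5   66.8] [0.1, 0.1]
hole2 [ 562.6 -211.2   66.3] [0.3, 0.3]
blank bot-y [ 564.5 -231.2   45.4] [1.0, 1.0]
228.90462469916343 [9.58682247e-02 9.95393886e-01 5.43890863e-04]
160 [array([511.2, 233.7]), array([508. , 211.7]), array([567.9, 225.8]), array([564.2, 203. ])] [537.8 218.6 160. ] 57.04463128357891
165 [array([512.1, 233.6]), array([509., 212.]), array([567.9, 225.9]), array([564.2, 203.4])] [538.3 218.8 165. ] 56.09494878933096
Rtop far [566.7 226.7 159. ] [1.5, 1.5]
Rtop near [564.3 203.2 162.9] [0.2, 0.2]
Ltop far [512.2 232.9 160.1] [1.2, 1.2]
rail far [544.1 260.   85. ]
rail near [528.8 152.7  85. ]
hub [537.3 219.1 113. ]
```

Two-view triangulation is consistent (residuals under 1 mm):
- **Board:** top edge at z≈106, yaw −5.5°, origin ≈ (566,−203,45.5).
- **Blank:** centre at y≈+24 in the board frame, so it needs about −74 mm.
- **Clamp:** pivot ≈ (537.5,219,113), rail yaw ≈ −8.3°.

First I'll push the blank with closed fingers.

{"method": "arm_command", "body": {"jaw": -1, "series": [{"linear": [0, 0, 0], "turn": 0.096}, {"linear": [0.024, -0.028, 0], "turn": 0}, {"linear": [0.024, -0.028, 0], "turn": 0}, {"linear": [0.024, -0.028, 0.02], "turn": 0}, {"linear": [0.024, -0.027, 0.03], "turn": 0}, {"linear": [0, 0, 0.035], "turn": 0}, {"linear": [0, 0, 0.035], "turn": 0}, {"linear": [0, 0, 0.035], "turn": 0}, {"linear": [0, 0, 0], "turn": 0}, {"linear": [0, 0, 0], "turn": 0}]}}

```text
t: 4.05
ee_pos: [583.0, -103.8, 162.3]
orientation: [-2.325, -2.112, 0.001]
ft_force: [0.5, 0.0, -0.7]
width: 11.1
grasp_force: 0.0
```

```bash
cat >> h.py <<'E'
O=np.array([566.1,-202.7,45.5]);yb=np.array([.0958,.9954,0]);xh=np.array([.9954,-.0958,0])
def st():
    o=ctrl.get_obs();p=o["ee_pos"];R=cv2.Rodrigues(np.array(o["orientation"]))[0]
    print("t",o["t"],"xh",((p-O)@xh).round(1),"yb",((p-O)@yb).round(1),"z",p[2].round(1),"w",round(o["width"],1),"F",o["ft_force"].round(1),"toolx",R[:,0].round(3))
E
python3 -c "
from h import *
st()"
```

```text
t 4.05 xh 7.4 yb 100.1 z 162.3 w 11.1 F [ 0.5  0.  -0.7] toolx [0.096 0.995 0.   ]
```

Now I'll descend 80 mm to z≈82, letting the fingers close.

{"method": "arm_command", "body": {"series": [{"linear": [0, 0, 0], "turn": 0}, {"linear": [0, 0, 0], "turn": 0}, {"linear": [0, 0, 0.025], "turn": 0}, {"linear": [0, 0, 0.025], "turn": 0}, {"linear": [0, 0, 0.02], "turn": 0}, {"linear": [0, 0, 0.01], "turn": 0}, {"linear": [0, 0, 0], "turn": 0}, {"linear": [0, 0, 0], "turn": 0}]}}

```text
t: 4.85
ee_pos: [584.4, -103.9, 82.7]
orientation: [2.325, 2.111, 0.001]
ft_force: [-0.6, 0.1, -0.7]
width: 0.7
grasp_force: 0.0
```

```bash
python3 -c "
from h import *
st();grab('side','s1');d=grab('scene','c1')
m=np.zeros((600,800,3),np.uint8)
a=load('c1')['frame'][110:260,180:380];m[:300,:400]=cv2.resize(a,(400,300),interpolation=2)
m[:300,400:]=cv2.resize(load('side0')['frame'][225:375,320:520]*0+load('s1')['frame'][205:355,320:520],(400,300),interpolation=2)
m[300:]=cv2.resize(grab('wrist','w5')['frame'][0:240],(800,300));cv2.imwrite('pics/z3.png',m)"
```

```text
t 4.85 xh 8.8 yb 100.1 z 82.7 w 0.7 F [-0.6  0.1 -0.7] toolx [ 0.096  0.995 -0.   ]
```

View pics/z3.png

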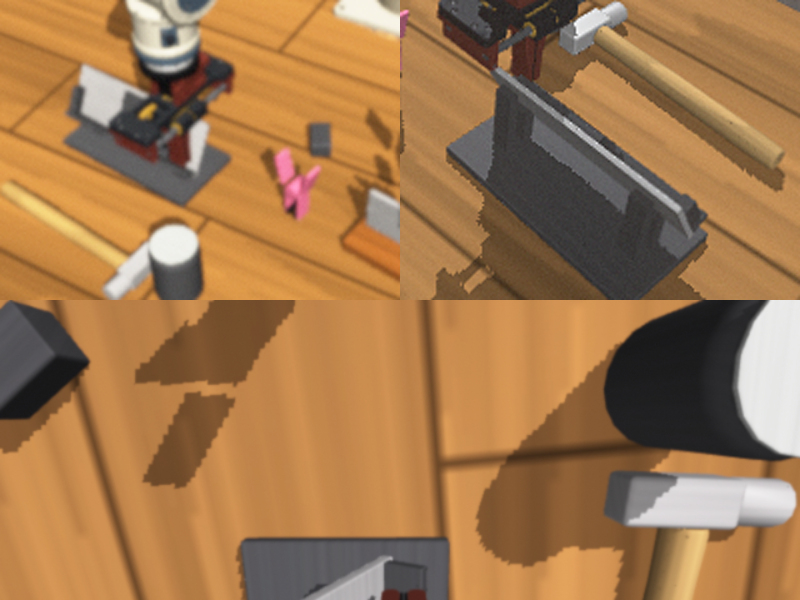

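The closed fingertips stand over the ledge at the +y end of the board, beside the blank. The body is clear of the tin and hammer. Now I'll push along −y.

{"method": "arm_command", "body": {"series": [{"linear": [-0.01, -0.002, 0], "turn": 0}, {"linear": [-0.01, 0, 0], "turn": 0}, {"linear": [-0.01, 0, 0], "turn": 0}, {"linear": [-0.01, 0, 0], "turn": 0}, {"linear": [-0.01, 0, 0], "turn": 0}, {"linear": [-0.01, 0, 0], "turn": 0}, {"linear": [0, 0, 0], "turn": 0}]}}

```text
t: 5.7
ee_pos: [576.4, -165.2, 81.9]
orientation: [2.325, 2.11, 0.0]
ft_force: [2.8, -3.4, 2.3]
width: 0.6
grasp_force: 1.7
```

```bash
python3 -c "
from h import *
st()"
```

```text
t 5.7 xh 6.7 yb 38.3 z 81.9 w 0.6 F [ 2.8 -3.4  2.3] toolx [ 0.097  0.995 -0.001]
```

{"method": "arm_command", "body": {"series": [{"linear": [-0.007, 0, 0], "turn": 0}, {"linear": [-0.007, 0, 0], "turn": 0}, {"linear": [-0.007, 0, 0], "turn": 0}, {"linear": [-0.004, 0, 0], "turn": 0}, {"linear": [0, 0, 0], "turn": 0}]}}

```text
t: 6.2
ee_pos: [574.1, -188.7, 81.9]
orientation: [2.325, 2.111, 0.001]
ft_force: [4.7, 0.6, 2.6]
width: 0.4
grasp_force: 2.3
```

```bash
python3 -c "
from h import *
st()"
```

```text
t 6.2 xh 6.7 yb 14.7 z 81.9 w 0.4 F [4.7 0.6 2.6] toolx [ 0.096  0.995 -0.   ]
```

The force is mostly along the face normal, so the tip may be rubbing on the face instead of pushing the edge. I'll check where the blank is by sampling the picture along the board.

```bash
cat >> h.py <<'E'
c,s=np.cos(np.radians(28)),np.sin(np.radians(28))
zb=np.array([0,0,c])-s*xh; xb=c*xh+np.array([0,0,s])
def prof(d,z,x=0,ys=range(-110,116,5)):
    g=cv2.cvtColor(d["frame"],cv2.COLOR_BGR2GRAY)
    print("z",z,*[f"{y}:{g[min(399,max(0,int(round(v))))][min(639,max(0,int(round(u))))]}" for y in ys for u,v in [proj(d,O+x*xb+y*yb+z*zb)[0]]])
E
python3 -c "
from h import *
d=grab('scene','c2');prof(load('scene0'),58);prof(d,58);prof(d,40)
w=grab('wrist','w6');prof(w,58)"
```

```text
z 58 -110:203 -105:216 -100:216 -95:218 -90:218 -85:219 -80:217 -75:216 -70:215 -65:213 -60:213 -55:215 -50:214 -45:213 -40:215 -35:213 -30:196 -25:102 -20:91 -15:89 -10:90 -5:91 0:93 5:92 10:92 15:88 20:64 25:65 30:57 35:66 40:73 45:69 50:75 55:81 60:68 65:81 70:74 75:81 80:103 85:115 90:111 95:76 100:59 105:58 110:57 115:60
z 58 -110:198 -105:215 -100:208 -95:200 -90:91 -85:59 -80:77 -75:171 -70:165 -65:118 -60:64 -55:56 -50:59 -45:52 -40:40 -35:44 -30:56 -25:68 -20:64 -15:61 -10:39 -5:30 0:33 5:57 10:77 15:85 20:86 25:87 30:86 35:86 40:85 45:90 50:87 55:87 60:92 65:89 70:97 75:141 80:189 85:218 90:218 95:218 100:219 105:221 110:219 115:206
z 40 -110:138 -105:81 -100:65 -95:61 -90:136 -85:152 -80:115 -75:102 -70:91 -65:62 -60:58 -55:44 -50:44 -45:36 -40:52 -35:85 -30:112 -25:114 -20:66 -15:70 -10:53 -5:51 0:49 5:51 10:73 15:82 20:88 25:89 30:90 35:86 40:88 45:88 50:92 55:87 60:86 65:88 70:89 75:148 80:202 85:216 90:217 95:216 100:216 105:215 110:216 115:213
z 58 -110:59 -105:59 -100:59 -95:60 -90:66 -85:66 -80:69 -75:69 -70:69 -65:69 -60:70 -55:70 -50:116 -45:29 -40:48 -35:48 -30:48 -25:48 -20:49 -15:50 -10:46 -5:29 0:29 5:27 10:28 15:34 20:74 25:75 30:78 35:80 40:81 45:73 50:74 55:75 60:76 65:77 70:78 75:68 80:182 85:182 90:182 95:182 100:181 105:181 110:181 115:188
```

The blank did not move (its +y edge is still at ≈+75). The tip is narrower than I assumed and rode over the face. I'll back off, return and approach closer to the face and lower.

{"method": "arm_command", "body": {"series": [{"linear": [0, 0.012, 0], "turn": 0}, {"linear": [0.025, 0, 0], "turn": 0}, {"linear": [0.025, 0, 0], "turn": 0}, {"linear": [0.025, 0, 0], "turn": 0}, {"linear": [0.01, 0, 0.006], "turn": 0}, {"linear": [0, -0.008, 0], "turn": 0}, {"linear": [0, -0.0075, 0], "turn": 0}, {"linear": [0, 0, 0], "turn": 0}]}}

```text
t: 7.1
ee_pos: [577.1, -104.0, 75.5]
orientation: [-2.326, -2.111, 0.001]
ft_force: [0.3, -0.6, -0.1]
width: 0.7
grasp_force: 0.0
```

```bash
python3 -c "
from h import *
st()"
```

```text
t 7.1 xh 1.5 yb 99.3 z 75.5 w 0.7 F [ 0.3 -0.6 -0.1] toolx [ 0.097  0.995 -0.   ]
```

{"method": "arm_command", "body": {"series": [{"linear": [-0.007, 0, 0], "turn": 0}, {"linear": [-0.007, 0, 0], "turn": 0}, {"linear": [-0.007, 0, 0], "turn": 0}, {"linear": [-0.007, 0, 0], "turn": 0}, {"linear": [-0.007, 0, 0], "turn": 0}, {"linear": [0, 0, 0], "turn": 0}]}}

```text
t: 7.7
ee_pos: [574.8, -139.3, 75.7]
orientation: [2.326, 2.111, -0.0]
ft_force: [0.1, -0.2, -0.4]
width: 0.3
grasp_force: 0.0
```

```bash
python3 -c "
from h import *
st();d=grab('scene','c3');prof(d,58);prof(d,40)"
```

```text
t 7.7 xh 2.6 yb 63.9 z 75.7 w 0.3 F [ 0.1 -0.2 -0.4] toolx [ 0.097  0.995 -0.001]
z 58 -110:199 -105:213 -100:214 -95:214 -90:214 -85:214 -80:215 -75:211 -70:210 -65:211 -60:209 -55:180 -50:120 -45:90 -40:90 -35:80 -30:74 -25:46 -20:85 -15:126 -10:148 -5:96 0:70 5:53 10:55 15:53 20:43 25:53 30:70 35:66 40:64 45:50 50:38 55:34 60:86 65:175 70:216 75:216 80:216 85:216 90:218 95:217 100:217 105:219 110:218 115:203
z 40 -110:159 -105:144 -100:177 -95:189 -90:208 -85:210 -80:208 -75:210 -70:207 -65:206 -60:206 -55:163 -50:99 -45:78 -40:58 -35:63 -30:102 -25:137 -20:95 -15:83 -10:67 -5:50 0:50 5:51 10:33 15:37 20:49 25:82 30:109 35:110 40:80 45:71 50:47 55:53 60:65 65:158 70:199 75:215 80:214 85:216 90:217 95:218 100:216 105:217 110:216 115:211
```

The blank slides now, with its −y edge at about −52. I'll continue until it meets the stop.

{"method": "arm_command", "body": {"series": [{"linear": [-0.007, 0, 0], "turn": 0}, {"linear": [-0.007, 0, 0], "turn": 0}, {"linear": [-0.007, 0, 0], "turn": 0}, {"linear": [-0.007, 0, 0], "turn": 0}, {"linear": [-0.007, 0, 0], "turn": 0}, {"linear": [-0.006, 0, 0], "turn": 0}, {"linear": [0, 0, 0], "turn": 0}]}}

```text
t: 8.45
ee_pos: [570.8, -180.0, 75.7]
orientation: [2.326, 2.111, -0.001]
ft_force: [0.3, -0.0, -0.2]
width: 0.4
grasp_force: 0.0
```

```bash
python3 -c "
from h import *
st();d=grab('scene','c4');prof(d,58);prof(d,40)"
```

```text
t 8.45 xh 2.5 yb 23.1 z 75.7 w 0.4 F [ 0.3 -0.  -0.2] toolx [ 0.097  0.995 -0.   ]
z 58 -110:199 -105:212 -100:211 -95:195 -90:103 -85:92 -80:81 -75:56 -70:52 -65:78 -60:157 -55:149 -50:94 -45:61 -40:58 -35:56 -30:54 -25:43 -20:60 -15:76 -10:71 -5:65 0:56 5:38 10:36 15:38 20:148 25:204 30:214 35:216 40:216 45:217 50:217 55:217 60:218 65:217 70:218 75:217 80:217 85:216 90:217 95:218 100:218 105:216 110:216 115:206
z 40 -110:158 -105:142 -100:167 -95:138 -90:69 -85:54 -80:55 -75:89 -70:150 -65:110 -60:101 -55:77 -50:55 -45:51 -40:47 -35:35 -30:35 -25:49 -20:82 -15:111 -10:118 -5:96 0:94 5:54 10:45 15:53 20:80 25:192 30:213 35:214 40:216 45:216 50:215 55:217 60:217 65:216 70:219 75:216 80:217 85:216 90:216 95:216 100:216 105:217 110:216 115:212
```

{"method": "arm_command", "body": {"series": [{"linear": [-0.003, 0, 0], "turn": 0}, {"linear": [-0.003, 0, 0], "turn": 0}, {"linear": [0, 0, 0], "turn": 0}]}}

```text
t: 8.8
ee_pos: [570.2, -185.0, 75.7]
orientation: [-2.325, -2.112, 0.0]
ft_force: [-0.7, -0.3, 0.2]
width: 0.6
grasp_force: 0.2
```

```bash
python3 -c "
from h import *
st();d=grab('scene','c4')"
```

```text
t 8.8 xh 2.4 yb 18.0 z 75.7 w 0.6 F [-0.7 -0.3  0.2] toolx [ 0.096  0.995 -0.   ]
```

{"method": "arm_command", "body": {"series": [{"linear": [-0.003, 0, 0], "turn": 0}, {"linear": [-0.002, 0, 0], "turn": 0}, {"linear": [0, 0, 0], "turn": 0}]}}

```text
t: 9.15
ee_pos: [569.8, -189.9, 75.7]
orientation: [-2.326, -2.112, 0.0]
ft_force: [-0.7, 1.7, 0.9]
width: 0.4
grasp_force: 1.0
```

{"method": "arm_command", "body": {"series": [{"linear": [-0.002, 0, 0], "turn": 0}, {"linear": [0, 0, 0], "turn": 0}]}}

```text
t: 9.35
ee_pos: [569.7, -190.2, 75.7]
orientation: [-2.325, -2.11, -0.002]
ft_force: [1.0, 12.1, 2.0]
width: 0.7
grasp_force: 5.8
```

{"method": "arm_command", "body": {"series": [{"linear": [-0.0015, 0, 0], "turn": 0}, {"linear": [0, 0, 0], "turn": 0}]}}

```text
t: 9.55
ee_pos: [569.7, -190.4, 75.6]
orientation: [-2.324, -2.108, -0.004]
ft_force: [2.8, 18.3, 3.5]
width: 0.3
grasp_force: 9.2
```

```bash
python3 -c "
from h import *
st();d=grab('scene','c4');prof(d,58,0,range(-114,-60,3));prof(d,58,0,range(-10,40,3));d=grab('wrist','w7')"
```

```text
t 9.55 xh 2.4 yb 12.6 z 75.6 w 0.3 F [ 2.8 18.3  3.5] toolx [0.097 0.995 0.004]
z 58 -114:173 -111:173 -108:195 -105:177 -102:136 -99:120 -96:94 -93:84 -90:70 -87:70 -84:52 -81:50 -78:55 -75:121 -72:121 -69:145 -66:148 -63:121
z 58 -10:44 -7:44 -4:33 -1:32 2:46 5:85 8:85 11:170 14:198 17:214 20:215 23:215 26:214 29:215 32:218 35:214 38:216
```

The reaction reached 18 N, so the blank is up against the stop. I'll retreat, look at the blank on the way, then go to the clamp.

{"method": "arm_command", "body": {"series": [{"linear": [0.005, 0, 0], "turn": 0}, {"linear": [0.01, 0.004, 0], "turn": 0}, {"linear": [0, 0, -0.04], "turn": 0}, {"linear": [0, 0, -0.04], "turn": 0}, {"linear": [0, 0, -0.04], "turn": 0}, {"linear": [0, 0, -0.035], "turn": 0}, {"linear": [0, 0, 0], "turn": 0}]}}

```text
t: 10.35
ee_pos: [578.2, -179.8, 236.3]
orientation: [2.319, 2.106, 0.007]
ft_force: [0.3, -1.2, -0.2]
width: 0.6
grasp_force: 0.0
```

```bash
python3 -c "
from h import *
st();d=grab('scene','c5');prof(d,58,0,range(-114,-60,3));prof(d,58,0,range(-10,40,3));prof(d,40,0,range(-10,40,3))"
```

```text
t 10.35 xh 9.8 yb 23.9 z 236.3 w 0.6 F [ 0.3 -1.2 -0.2] toolx [ 0.096  0.995 -0.003]
z 58 -114:176 -111:176 -108:196 -105:181 -102:139 -99:121 -96:97 -93:90 -90:90 -87:90 -84:90 -81:90 -78:89 -75:91 -72:91 -69:93 -66:89 -63:91
z 58 -10:89 -7:89 -4:93 -1:113 2:174 5:208 8:208 11:217 14:217 17:217 20:218 23:218 26:218 29:219 32:215 35:218 38:218
z 40 -10:87 -7:90 -4:92 -1:118 2:173 5:184 8:206 11:215 14:215 17:216 20:216 23:216 26:215 29:216 32:216 35:216 38:219
```

{"method": "arm_command", "body": {"jaw": 1, "series": [{"linear": [0.04, -0.007, 0], "turn": 0}, {"linear": [0.04, -0.007, 0], "turn": 0}, {"linear": [0.04, -0.007, 0], "turn": 0}, {"linear": [0.04, -0.007, 0], "turn": 0}, {"linear": [0.04, -0.007, 0], "turn": 0}, {"linear": [0.04, -0.007, 0], "turn": 0}, {"linear": [0.04, -0.007, 0], "turn": 0}, {"linear": [0.04, -0.007, 0], "turn": 0}, {"linear": [0.04, -0.01, 0], "turn": 0}, {"linear": [0.02, -0.008, 0], "turn": 0}]}}

```text
t: 11.4
ee_pos: [536.7, 209.1, 229.0]
orientation: [-2.323, -2.114, 0.003]
ft_force: [-0.6, -1.1, 1.1]
width: 76.8
grasp_force: 0.0
```

{"method": "arm_command", "body": {"series": [{"linear": [0, 0, 0], "turn": 0.049}, {"linear": [0, 0, 0], "turn": 0}, {"linear": [0, 0, 0], "turn": 0}]}}

```text
t: 11.7
ee_pos: [537.3, 206.3, 229.5]
orientation: [-2.375, -2.056, 0.003]
ft_force: [0.2, 0.3, -0.6]
width: 87.9
grasp_force: 0.0
```

```bash
python3 -c "
from h import *
st();print(ctrl.get_obs()['ee_pos'])
d=grab('side','s2');d=grab('scene','c6')"
```

```text
t 11.7 xh -67.9 yb 404.3 z 229.5 w 87.9 F [ 0.2  0.3 -0.6] toolx [ 0.143  0.99  -0.001]
[537.28664367 206.26083382 229.51232871]
```

The blank's +y edge reads y≈0, so it is seated. Now I'll centre over the clamp, descend and pinch.

{"method": "arm_command", "body": {"series": [{"linear": [0.0125, -0.001, 0], "turn": 0}, {"linear": [0, 0, 0.025], "turn": 0}, {"linear": [0, 0, 0.025], "turn": 0}, {"linear": [0, 0, 0.02], "turn": 0}, {"linear": [0, 0, 0.008], "turn": 0}, {"linear": [0, 0, 0], "turn": 0}, {"linear": [0, 0, 0], "turn": 0}]}}

```text
t: 12.5
ee_pos: [539.1, 219.4, 153.3]
orientation: [2.376, 2.054, 0.001]
ft_force: [0.7, 0.2, 0.9]
width: 88.3
grasp_force: 0.0
```

```bash
python3 -c "
from h import *
st();print(ctrl.get_obs()['ee_pos'])
a=grab('side','s3')['frame'][60:210,180:380];b=grab('wrist','w8')['frame']
m=np.hstack([cv2.resize(a,(400,300),interpolation=2),cv2.resize(b,(400,300))]);cv2.imwrite('pics/z4.png',m)"
```

```text
t 12.5 xh -67.3 yb 417.5 z 153.3 w 88.3 F [0.7 0.2 0.9] toolx [0.145 0.989 0.   ]
[539.1119647  219.36478357 153.32686846]
```

View pics/z4.png

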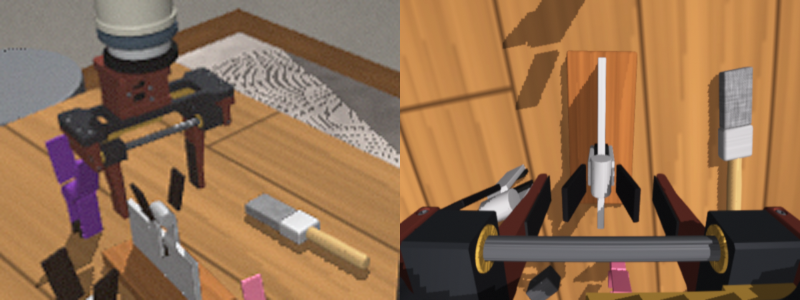

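The clamp's handles stand between the open fingers with roughly even gaps (wrist: handles at x≈565–640, fingers at 545 and 655). Time to pinch.

{"method": "arm_command", "body": {"jaw": -1, "series": [{"linear": [0, 0, 0], "turn": 0}, {"linear": [0, 0, 0], "turn": 0}, {"linear": [0, 0, 0], "turn": 0}, {"linear": [0, 0, 0], "turn": 0}, {"linear": [0, 0, 0], "turn": 0}, {"linear": [0, 0, 0], "turn": 0}, {"linear": [0, 0, 0], "turn": 0}, {"linear": [0, 0, 0], "turn": 0}]}}

```text
t: 13.4
ee_pos: [538.5, 219.0, 152.5]
orientation: [-2.376, -2.055, 0.0]
ft_force: [-0.3, 0.3, -0.7]
width: 33.4
grasp_force: 30.0
```

{"method": "arm_command", "body": {"series": [{"linear": [0, 0, -0.02], "turn": 0}, {"linear": [0, 0, -0.03], "turn": 0}, {"linear": [0, 0, -0.03], "turn": 0}, {"linear": [0, 0, -0.01], "turn": -0.049}, {"linear": [0, 0, 0], "turn": 0}]}}

```text
t: 13.9
ee_pos: [539.6, 219.5, 244.6]
orientation: [2.324, 2.112, 0.005]
ft_force: [0.5, -0.1, -1.6]
width: 33.5
grasp_force: 30.0
```

{"method": "arm_command", "body": {"series": [{"linear": [-0.02, 0.002, 0], "turn": 0}, {"linear": [-0.035, 0.003, 0], "turn": 0}, {"linear": [-0.035, 0.003, 0], "turn": 0}, {"linear": [-0.035, 0.003, 0], "turn": 0}, {"linear": [-0.035, 0.003, 0], "turn": 0}, {"linear": [-0.035, 0.003, 0], "turn": 0}, {"linear": [-0.035, 0.003, 0], "turn": 0}, {"linear": [-0.035, 0.003, 0], "turn": 0}, {"linear": [-0.035, 0.003, 0], "turn": 0}, {"linear": [-0.035, 0.003, 0], "turn": 0}]}}

```text
t: 14.9
ee_pos: [534.4, -118.4, 241.4]
orientation: [-2.326, -2.11, 0.002]
ft_force: [-0.0, 0.3, -1.2]
width: 33.3
grasp_force: 30.0
```

{"method": "arm_command", "body": {"series": [{"linear": [-0.035, 0.003, 0], "turn": 0}, {"linear": [-0.035, 0.003, 0], "turn": 0}, {"linear": [-0.035, 0.003, 0], "turn": 0}, {"linear": [-0.02, 0.002, 0], "turn": 0}, {"linear": [0, 0, 0], "turn": 0}, {"linear": [0, 0, 0], "turn": 0}]}}

```text
t: 15.5
ee_pos: [533.6, -242.3, 241.5]
orientation: [-2.326, -2.109, 0.001]
ft_force: [0.2, 0.4, -0.8]
width: 33.7
grasp_force: 30.0
```

```bash
python3 -c "
from h import *
st()"
```

```text
t 15.5 xh -28.6 yb -42.6 z 241.5 w 33.7 F [ 0.2  0.4 -0.8] toolx [0.098 0.995 0.001]
```

{"method": "arm_command", "body": {"series": [{"linear": [-0.0075, 0.0005, 0.015], "turn": 0}, {"linear": [0, 0, 0.0145], "turn": 0}, {"linear": [0, 0, 0], "turn": 0}, {"linear": [0, 0, 0], "turn": 0}]}}

```text
t: 15.9
ee_pos: [533.6, -249.4, 212.1]
orientation: [-2.323, -2.112, 0.001]
ft_force: [0.5, -1.0, -0.2]
width: 33.6
grasp_force: 30.0
```

```bash
python3 -c "
from h import *
st();p=ctrl.get_obs()['ee_pos']
pts=[O+70*zb-6*xb-115*yb,O+70*zb-6*xb+115*yb,O+70*zb+100*0*yb, p-np.array([0,0,39.5]),p+[0,0,-88]+15.5*xh,p+[0,0,-88]-15.5*xh]
out=[]
for n,k,wh in [('scene','c7',(160,120)),('side','s4',(160,120))]:
    d=grab(n,k);q=proj(d,pts);c0=proj(d,[p-[0,0,60]])[0];u0=int(c0[0]-80);v0=int(c0[1]-60);print(n,u0,v0,q.round(1).tolist())
    a=cv2.resize(d['frame'][v0:v0+120,u0:u0+160],(800//2*2//2*1,300),interpolation=2)
    a=cv2.resize(d['frame'][v0:v0+120,u0:u0+160],(400,300),interpolation=2)
    for i,(u,v) in enumerate(q): cv2.circle(a,(int((u-u0+.5)*2.5),int((v-v0+.5)*2.5)),2,[(0,255,0),(0,255,0),(0,255,0),(0,0,255),(255,0,255),(255,255,0)][i],-1)
    out.append(a)
d=grab('wrist','w9');b=d['frame'].copy()
for u,v in proj(d,pts): 
    if 0<u<640 and 0<v<400: cv2.circle(b,(int(u),int(v)),2,(0,255,0),-1)
m=np.zeros((600,800,3),np.uint8);m[:300]=np.hstack(out);m[300:,:400]=b[100:400,120:520]
cv2.imwrite('pics/z5.png',m)"
```

```text
t 15.9 xh -27.8 yb -49.6 z 212.1 w 33.6 F [ 0.5 -1.  -0.2] toolx [0.095 0.995 0.001]
scene 153 78 [[221.6, 141.7], [283.9, 171.8], [250.1, 156.4], [232.4, 132.8], [231.2, 149.4], [238.6, 143.5]]
side 356 204 [[459.9, 311.7], [360.6, 234.3], [408.0, 266.9], [437.9, 255.5], [439.6, 271.2], [427.3, 280.6]]
```

View pics/z5.png

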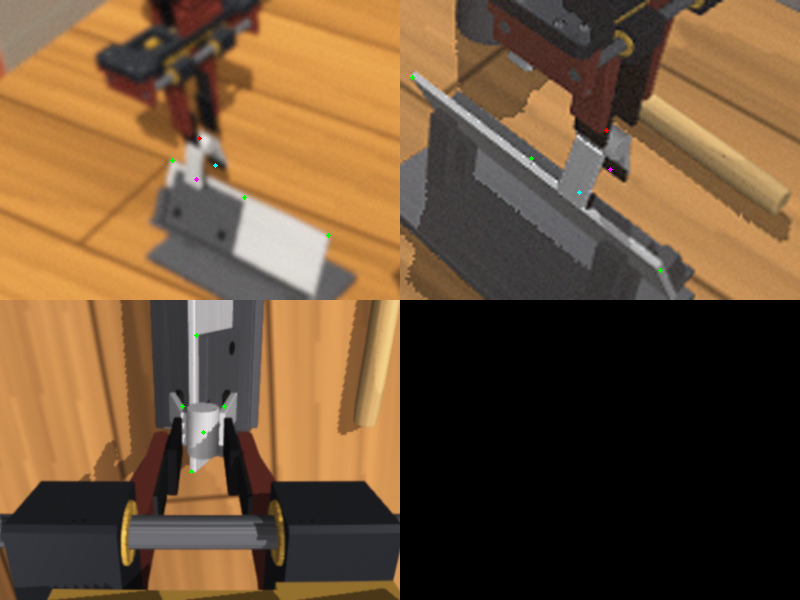

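The overlay shows that the predicted board corners and clamp pivot agree with the picture. In the side view the jaws straddle the top edge, with the back jaw at (578,200) and the front jaw at (618,172). The jaw tips sit about 5 mm lower than I predicted. I'll descend about 28 mm in steps and watch the force.

{"method": "arm_command", "body": {"series": [{"linear": [0, -0.0005, 0.006], "turn": 0}, {"linear": [0, 0, 0.006], "turn": 0}, {"linear": [0, 0, 0.004], "turn": 0}, {"linear": [0, 0, 0], "turn": 0}]}}

```text
t: 16.45
ee_pos: [533.1, -249.9, 196.3]
orientation: [-2.325, -2.111, 0.001]
ft_force: [0.7, -0.6, -1.2]
width: 33.2
grasp_force: 30.0
```

{"method": "arm_command", "body": {"series": [{"linear": [0, 0, 0.003], "turn": 0}, {"linear": [0, 0, 0.003], "turn": 0}, {"linear": [0, 0, 0], "turn": 0}]}}

```text
t: 16.75
ee_pos: [533.3, -250.0, 190.7]
orientation: [-2.325, -2.112, 0.0]
ft_force: [-0.7, 0.2, -1.7]
width: 33.4
grasp_force: 30.0
```

{"method": "arm_command", "body": {"series": [{"linear": [0, 0, 0.003], "turn": 0}, {"linear": [0, 0, 0.003], "turn": 0}, {"linear": [0, 0, 0], "turn": 0}]}}

```text
t: 17.05
ee_pos: [533.3, -250.0, 184.7]
orientation: [-2.325, -2.112, 0.0]
ft_force: [0.1, 0.3, -0.8]
width: 33.3
grasp_force: 30.0
```

```bash
python3 -c "
from h import *
st()"
```

```text
t 17.05 xh -28.1 yb -50.2 z 184.7 w 33.3 F [ 0.1  0.3 -0.8] toolx [0.096 0.995 0.   ]
```

{"method": "arm_command", "body": {"series": [{"linear": [0, 0, 0.003], "turn": 0}, {"linear": [0, 0, 0], "turn": 0}]}}

```text
t: 17.25
ee_pos: [533.4, -250.0, 181.8]
orientation: [-2.325, -2.112, 0.0]
ft_force: [1.3, -0.3, -0.9]
width: 33.2
grasp_force: 30.0
```

{"method": "arm_command", "body": {"jaw": -0.09, "series": [{"linear": [0, 0, 0], "turn": 0}, {"linear": [0, 0, 0], "turn": 0}, {"linear": [0, 0, 0], "turn": 0}]}}

```text
t: 17.55
ee_pos: [533.6, -250.2, 182.3]
orientation: [2.325, 2.112, 0.0]
ft_force: [-0.9, -0.4, -2.1]
width: 39.9
grasp_force: 9.7
```

{"method": "arm_command", "body": {"jaw": 0.02, "series": [{"linear": [0, 0, 0], "turn": 0}, {"linear": [0, 0, 0], "turn": 0}, {"linear": [0, 0, 0], "turn": 0}]}}

```text
t: 17.85
ee_pos: [533.3, -250.0, 182.1]
orientation: [-2.325, -2.112, 0.001]
ft_force: [-1.1, 0.5, -0.7]
width: 45.1
grasp_force: 0.6
```

```bash
python3 -c "
from h import *
st()"
```

```text
t 17.85 xh -28.1 yb -50.3 z 182.1 w 45.1 F [-1.1  0.5 -0.7] toolx [0.096 0.995 0.   ]
```

The clamp is now biting and the pads are nearly unloaded. I'll open fully, shift towards the robot so the cage doesn't block, and see where the handles are.

{"method": "arm_command", "body": {"jaw": 1, "series": [{"linear": [0, -0.002, 0], "turn": 0}, {"linear": [0, -0.005, 0], "turn": 0}, {"linear": [0, -0.005, 0], "turn": 0}, {"linear": [0, -0.003, 0], "turn": 0}, {"linear": [0, 0, 0], "turn": 0}, {"linear": [0, 0, 0], "turn": 0}]}}

```text
t: 18.45
ee_pos: [518.8, -248.8, 182.4]
orientation: [2.325, 2.112, 0.001]
ft_force: [0.7, -0.3, 0.0]
width: 87.0
grasp_force: 0.0
```

```bash
python3 -c "
from h import *
st()
out=[];p=O-45*xh-50*yb+[0,0,100]
for n,k in [('scene','c8'),('side','s5')]:
    d=grab(n,k);c0=proj(d,[p])[0];u0=int(c0[0]-80);v0=int(c0[1]-60);print(n,u0,v0)
    out.append(cv2.resize(d['frame'][v0:v0+120,u0:u0+160],(400,300),interpolation=2))
b=grab('wrist','w10')['frame']
m=np.zeros((600,800,3),np.uint8);m[:300]=np.hstack(out);m[300:,:400]=b[100:400,120:520]
cv2.imwrite('pics/z6.png',m)"
```

```text
t 18.45 xh -42.6 yb -50.5 z 182.4 w 87.0 F [ 0.7 -0.3  0. ] toolx [ 0.096  0.995 -0.   ]
scene 157 77
side 348 212
```

View pics/z6.png

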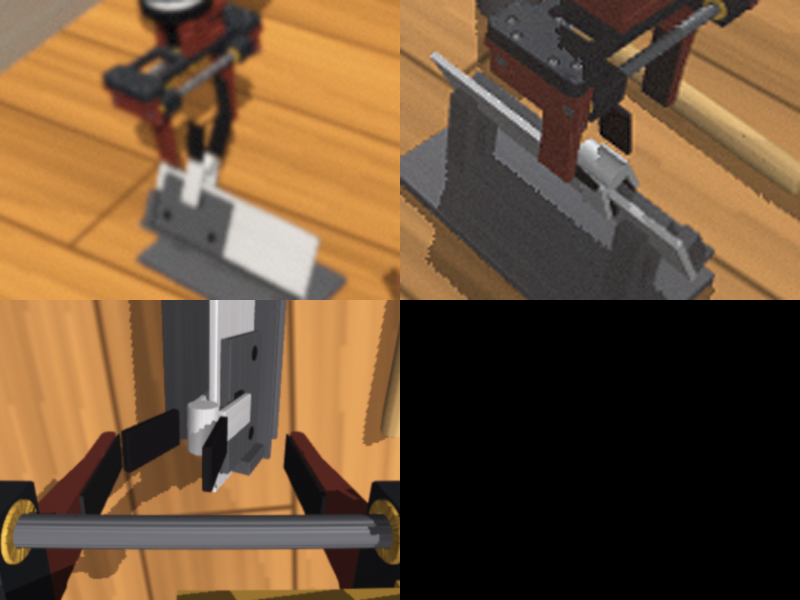

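The clamp has swung towards the slope by itself. In the wrist view its hub is at (203,428), and the robot-side handle at (125,445) rests against the left finger. I'll move a further 25 mm robotward to free it.

{"method": "arm_command", "body": {"series": [{"linear": [0, -0.004, 0], "turn": 0}, {"linear": [0, -0.006, 0], "turn": 0}, {"linear": [0, -0.006, 0], "turn": 0}, {"linear": [0, -0.006, 0], "turn": 0}, {"linear": [0, 0, 0], "turn": 0}, {"linear": [0, 0, 0], "turn": 0}]}}

```text
t: 19.2
ee_pos: [496.6, -246.7, 182.3]
orientation: [2.326, 2.112, 0.0]
ft_force: [-0.2, 0.4, 0.0]
width: 87.8
grasp_force: 0.0
```

Run:
```python
from h import *
st()
d=grab('wrist','w11'); s=grab('side','s6'); c=grab('scene','c9')
# dark handles in wrist near expected place: compare with model at tilts
g=cv2.cvtColor(d['frame'],cv2.COLOR_BGR2GRAY)
for q in (d,load('w10')):
    f=q['frame']; mask=((f.max(2)<45)).astype(np.uint8)
    n,l,stt,cen=cv2.connectedComponentsWithStats(mask[100:330,150:450])
    print([(r.tolist(),cen[i].round().tolist()) for i,r in enumerate(stt) if i and 150<r[4]<6000])
pz=lambda z,x:O-50*yb+z*zb+x*xb
for z,n in ((157,'ends'),(113,'roots')): print(n,[proj(d,[pz(z,x)])[0].round().tolist() for x in (-26,28)])
```

```text
t 19.2 xh -65.0 yb -50.4 z 182.3 w 87.8 F [-0.2  0.4  0. ] toolx [ 0.096  0.995 -0.   ]
[([135, 108, 51, 64, 2078], [160.0, 139.0]), ([220, 118, 15, 73, 783], [227.0, 154.0]), ([254, 135, 46, 80, 1792], [275.0, 181.0]), ([50, 136, 41, 79, 1566], [72.0, 180.0])]
[([92, 108, 58, 64, 2301], [120.0, 139.0]), ([173, 117, 24, 74, 1183], [184.0, 153.0]), ([50, 135, 42, 80, 1589], [72.0, 180.0]), ([255, 136, 45, 79, 1754], [275.0, 181.0])]
ends [[263.0, 255.0], [361.0, 282.0]]
roots [[307.0, 227.0], [391.0, 244.0]]
```

Run:
```python
from h import *
def q(d,box):
    u,v,w,h=box;f=d['frame'];mask=(f.max(2)<45).astype(np.uint8)[v:v+h,u:u+w]
    cs=cv2.findContours(mask,cv2.RETR_EXTERNAL,cv2.CHAIN_APPROX_NONE)[0];c=max(cs,key=cv2.contourArea)
    h=cv2.convexHull(c)
    for e in (2,3,4,5,6,8):
        a=cv2.approxPolyDP(h,e,True)
        if len(a)<=4:break
    return a.reshape(-1,2)+[u,v]
d=load('w11')
for nm,box in (('back',(280,200,60,80)),('front',(365,213,25,85))):
    a=q(d,box);print(nm,a.tolist())
    for p in a:
        o,r=ray(d,*p)
        res=[]
        for y in (-62,-38):
            t=((O+y*yb-o)@yb)/(r@yb);P=o+t*r-O;res.append((y,"x",round(float(P@xb),1),"z",round(float(P@zb),1)))
        print(p,res)
# side view dark components near clamp
s=load('s6');u,v=proj(s,[O-50*yb+130*zb])[0];print(u,v)
f=s['frame'][int(v)-50:int(v)+40,int(u)-50:int(u)+50];n,l,stt,cen=cv2.connectedComponentsWithStats((f.max(2)<50).astype(np.uint8))
print([(r+[int(u)-50,int(v)-50,0,0,0]).tolist() for i,r in enumerate(stt) if i and r[4]>60])
```

```text
back [[335, 210], [333, 244], [287, 270], [285, 231]]
[335 210] [(-62, 'x', -38.9, 'z', 45.8), (-38, 'x', -9.3, 'z', 107.3)]
[333 244] [(-62, 'x', -11.5, 'z', 105.0), (-38, 'x', 10.9, 'z', 150.8)]
[287 270] [(-62, 'x', -19.0, 'z', 146.1), (-38, 'x', 5.4, 'z', 181.1)]
[285 231] [(-62, 'x', -50.4, 'z', 101.7), (-38, 'x', -17.7, 'z', 148.4)]
front [[384, 218], [382, 265], [371, 290], [371, 245]]
[384 218] [(-62, 'x', 2.6, 'z', 44.9), (-38, 'x', 21.3, 'z', 106.6)]
[382 265] [(-62, 'x', 24.8, 'z', 116.7), (-38, 'x', 37.6, 'z', 159.5)]
[371 290] [(-62, 'x', 28.0, 'z', 143.1), (-38, 'x', 40.0, 'z', 178.9)]
[371 245] [(-62, 'x', 10.4, 'z', 95.1), (-38, 'x', 27.0, 'z', 143.5)]
423.1379744293299 271.2398483273967
[[373, 221, 78, 52, 1371], [410, 272, 17, 16, 69]]
```

The handle corners give a clamp midline in line with the slope to about 2°, with the pivot at z≈96 mm and y≈−50. Both fingers are about 20 mm clear, so I'll lift away.

{"method": "arm_command", "body": {"series": [{"linear": [0, 0, -0.01], "turn": 0}, {"linear": [0, 0, -0.02], "turn": 0}, {"linear": [0, 0, -0.03], "turn": 0}, {"linear": [0, 0, -0.03], "turn": 0}, {"linear": [0, 0, -0.02], "turn": 0}, {"linear": [0, 0, 0], "turn": 0}, {"linear": [0, 0, 0], "turn": 0}]}}

```text
t: 20.05
ee_pos: [496.7, -246.5, 292.4]
orientation: [2.325, 2.112, 0.0]
ft_force: [-0.1, 0.0, -1.2]
width: 87.9
grasp_force: 0.0
```

Run:
```python
from h import *
st();d=grab('scene','c10');prof(d,58,0,range(-10,20,3));prof(d,58,8,range(-114,-85,3));prof(load('c5'),58,8,range(-114,-85,3));prof(d,20,0,range(-10,20,3))
a=load('c9')['frame'];diff=cv2.absdiff(load('c8')['frame'],d['frame']).max(2)
```

```text
t 20.05 xh -64.8 yb -50.3 z 292.4 w 87.9 F [-0.1  0.  -1.2] toolx [ 0.096  0.995 -0.   ]
z 58 -10:89 -7:89 -4:91 -1:111 2:173 5:204 8:204 11:212 14:215 17:216
z 58 -114:126 -111:151 -108:151 -105:181 -102:195 -99:165 -96:165 -93:106 -90:92 -87:86
z 58 -114:127 -111:155 -108:155 -105:184 -102:197 -99:168 -96:168 -93:109 -90:93 -87:89
z 20 -10:84 -7:84 -4:84 -1:100 2:151 5:193 8:214 11:214 14:216 17:216
```

The blank is unchanged against the stop, the clamp is on the edge and the robot is clear, so I'm handing in.

```bash
python3 -c "
from h import *
print(ctrl.close_job())"
```

```text
the job is handed in; nothing more can be done
None
```

I handed the job in at about 20 s: the blank is against the end stop and the spring clamp holds it at its middle, in line with the slope to about 2° by my measurement, with the robot clear; the hand-in returned no verdict.

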